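# Paint-thickness reading on a primed machine foot

### The job

Take the paint-thickness gauge out of its stand and first check its zero: press its sprung nose squarely, about halfway in, on the bright bare steel plate for a second. Then press it the same gentle way inside the green ring on the sloping face of the grey primed bracket, square to that face, and finish while still holding it there with the nose about halfway in. Do not push the plate or the bracket about, and leave the marker, spray can and jar where they are.

Things in the scene. Friction and masses are not known exactly. Their poses are not given: they have to be found in the camera images.
- gauge_grip (a point): Handheld paint-thickness gauge, 132 mm long, 0.17 kg, upright in its stand, nose down, orange cap on top. This point: middle of its light grey grip, 105 mm above the tip of the unpressed nose, 27 mm below the top, 119 mm above the bench at the start. The grip is 64 mm tall, 28 mm wide along x (black rubber on both x faces), 36 mm along y. z: along the gauge, away from the nose.
- nose_tip (a point): Tip of the gauge's bright steel nose (12 mm across, flat end 9 mm; sticks 14 mm out of a round aluminium barrel 22 mm across and 48 mm long, above which the grip begins). z along the gauge, towards the grip. This point moves with the nose.
- gauge_nose (a joint): How far the sprung nose is pushed up into the barrel: 0 = fully out, 0.012 m = fully in. The spring pushes back with 1 N at the start plus 0.4 N per mm (about 3.4 N at halfway, 6 mm). A black line runs round the nose 8 mm above its tip.
- stand: Stand of the gauge, fixed: dark foot 84 x 96 x 10 mm and black column (orange band) 46 x 52 mm, top 76 mm above the bench, with an upright 25 mm bore in which the barrel hangs (1.5 mm play all round; the grip rests on the column's top). Lift the gauge straight up by 65 mm to be clear. Origin at the centre of the underside.
- zero_plate: Bright bare steel plate lying flat on the bench, 84 mm (x) by 130 mm (y) by 8 mm thick, 0.69 kg, loose, with a 10 mm hole near one corner. Origin at the centre of its underside, z up; its top is 8 mm above the bench. Behind it stands the room's fixed dark green drawer cabinet: front at world x = 0.53, y from -0.10 to 0.24, top at z = 0.24 m; keep the gripper clear of it.
- bracket: Grey primed welded bracket, loose, 2.7 kg: base plate 116 mm (x) by 172 mm (y), gussets and a sloping top pad 124 by 140 mm. The pad slopes by 20 degrees: its low edge, at -x (towards the robot), is 47 mm above the bench, its high edge at +x 89 mm, the middle of its face 68 mm. Origin at the centre of the underside, z up.
- ring (a point): Centre of the green ring (40 mm across outside, 32 mm inside, with a small dot in the middle) drawn with a paint marker on the sloping face of the bracket; it may be anywhere in the middle part of that face. z stands square out of the face, x points up the slope, y level across it.
- green_marker: Green paint marker, 14 x 137 x 14 mm, lying on the bench behind the stand. Not to be disturbed. Origin at the centre of the underside.
- spray_can: White spray can with a red cap, 65 mm across, 206 mm tall, standing behind the bracket. Not to be disturbed. Origin at the centre of the underside.
- glass_jar: Glass jar with small white bits in it, 68 mm across, 92 mm tall, standing to the left of the stand. Not to be disturbed. Origin at the centre of the underside.

How it is judged (in metres and radians):
On the way:
1. the gauge is held square on the bare plate with its nose between 2.5 and 10 mm in, for half a second (value of joint gauge_nose between 0.0025 and 0.01 m and angle between gauge_grip's own z axis and vertical below 0.16 rad and x of nose_tip in the frame of zero_plate between -0.042 and 0.042 m and y of nose_tip in the frame of zero_plate between -0.064 and 0.064 m and contact force between gauge and zero_plate above 0.8 N and contact force between the fingers and gauge above 0.5 N), for 0.5 s.
At the end, for the whole second after the job is handed in: The gripper still holds the gauge, at rest: its nose is pressed on the bracket's sloping face inside the green ring (tip within 10 mm of the ring's centre), 2.5 to 10 mm in (not bottomed), the gauge within 9 degrees of square to the face, the push under 12 N; the bracket stands flat (value of joint gauge_nose between 0.0025 and 0.01 m and angle between the z axis of gauge_grip and the z axis of ring, either way round below 0.16 rad and distance between nose_tip and ring below 0.0105 m and contact force between gauge and bracket between 0.8 and 12 N and contact force between the fingers and gauge above 0.5 N and contact force between gauge and stand below 0.05 N and linear speed of gauge below 0.02 m/s and angle between bracket's own z axis and vertical below 0.03 rad); the arm keeps its last pose, push and grip.
It fails at once if the gauge is rammed against the plate or the bracket (over 25 N) (contact force between gauge and zero_plate above 25 N or contact force between gauge and bracket above 25 N).
It fails at once if the plate or the bracket is pushed more than 20 mm away (distance of any of zero_plate, bracket from where it was at the start of the episode above 0.02 m).
It fails at once if the marker, spray can or jar is moved more than 20 mm (distance of any of green_marker, spray_can, glass_jar from where it was at the start of the episode above 0.02 m).
It also fails if it takes over 54 s, if anything falls off the work surface, if the arm or the gripper's body presses on something with over 40 N, if the wrist force passes 120 N, or if a joint passes its speed limit or range.

### The arm

A 7-joint arm with a two-finger parallel gripper is mounted at the origin on a cart in front of the work surface, level with it; the furniture and walls round the work are solid. World frame = base frame: x ahead of the robot, y to its left, z up, the work surface at z = 0. Lengths are in m, angles in degrees, forces in N, time in s.
With the tool pointing down it reaches from about 0.35 to 0.775 m from the base axis. Payload 3.1 kg.
Tool frame: the origin (TCP) lies on the centre line of the jaws, within the pads' length; the fingertips stand 17 mm ahead of it and the grasp point (between the pads) lies 2 mm behind it (robot.tip_reach is the distance from the TCP to the fingertips, in m); z points along the fingers, y is the line along which they close (so a half turn about z gives the same grasp; the last joint's range is limited). The gripper opens to 85 mm and grips with 20 to 120 N. Pads are 22 mm wide; open, the fingers measure 114 mm over their backs; the gripper's body (76 mm by 85 mm) begins 54 mm behind the grasp point. The pads swing forward as they close: fully open they stand 13 mm farther back than shut.
Start: joints at [72.783, 17.813, 0.802, 86.603, -0.252, 75.585, -1.558], TCP at [0.141, -0.532, 0.248] pointing down, gripper open.
Joint ranges: [-154.91, 154.91], [-16.99, 109.72], [-72.82, 74.43], [7.12, 147.25], [-82.49, 262.49], [11.32, 116.49], [-174.64, 174.64]. Speed limits (degrees/s): [159.86, 159.86, 180, 180, 180, 180, 180].

### API

Orientations are given as [roll, pitch, yaw] about the fixed x, y, z axes, in that order (R = Rz(yaw) Ry(pitch) Rx(roll)).
In Python, from station import robot, fingers, vision, workorder, recognise gives the robot as it stands. Calls block until the motion is done:
- robot.move_to(position, orientation): joint-space move of the TCP to a pose.
- robot.line_to(position, orientation=None, velocity=0.15, f_stop=None): straight line of the TCP; orientation=None keeps the orientation; velocity is the mean speed in m/s. With f_stop (N) it stops when the force on the tool has changed by that much, and returns True; else False.
- robot.move_j(angles): joint-space move.
- fingers.gripper_to(opening, force=None): opening from 0.0 (shut) to 1.0 (fully open); force is the grip in N (None keeps the last); returns when the fingers have stopped.
- robot.pause(seconds).
- robot.inverse_kinematics(position, orientation): joint angles nearest the present ones, or None.
- vision.grab_frame(name): name is "scene" or "top" or "wrist"; returns the picture (400x640x3 uint8, red, green, blue); there is no depth.
- vision.calibration(name): a dict with "mtx" (3x3 intrinsics, pixels), "extrinsics" (4x4, takes a point from world to camera coordinates); the wrist camera has in their place "T_tool_cam" (4x4, takes a point from camera to tool coordinates, whose origin is the TCP and whose axes are the flange's). Camera axes: x right, y up, looking along -z (the intrinsics and any distortion apply to the point x, -y, -z); pixel columns grow to the right and rows downward; lengths in m; the calibration is good to about 2 mm. A picture is of the moment at which its call begins: read the wrist's pose just before it. calibration takes no time and is no camera call.
A pose or a line that the arm cannot do raises robot.PlanningError and nothing moves.
- workorder.close_job(): hands the job in; it is judged then, once.
Trained networks look in the newest picture that a camera, given by its name, has taken for a name from the list of things; names that differ only in an ending like _2 or _b are one class to them, and where a whole thing is asked for, a point or a joint stands for the part that bears it (a point fixed in the world has none). Each returns a list of dicts, best first, with "p" (0 to 1); they miss things now and then, are a little off and sometimes report something else, mostly with a low value. They report only what shows in the picture. A call takes as long as a camera call.
- recognise(label, camera): "rect" ([centre column, centre row, width, height] in pixels, round what is visible of it).
Readings, each from a call of its own:
- robot.current_time_s(): time.
- robot.current_joint_positions(): joint angles.
- robot.current_dq(): joint speeds.
- robot.current_joint_torque(): joint torques, N m.
- robot.current_tool_pos(): TCP position.
- robot.current_eef_rot(): TCP orientation.
- robot.current_contact_force(): force on the tool from outside, world axes, zero at the start.
- robot.current_torque(): the same for the moment, N m.
- robot.current_finger_gap(): opening from 0.0 (shut) to 1.0 (fully open).
- robot.current_gripper_force(): force on a finger pad.
Only numpy, scipy, OpenCV 4.12 (cv2) and the standard library are available. Lean on these libraries where they do the work, as an engineer would, in place of code of your own. Each camera call takes 0.05 s, during which the arm holds its last target. There are 200 camera calls.

## Working session

There is one attempt and no reset: what is moved stays moved. The work goes in short steps, each a Python script; the robot and the scene stay as the last script left them, time stands still between calls to the robot, and variables do not carry over. Pictures are saved under pics/ and viewed, at most 10 in all, crops included, and the job is handed in when it is done.

```bash
ls; mkdir -p pics
cat > h.py <<'E'
import numpy as np, cv2
from station import robot, fingers, vision, workorder, recognise
from scipy.spatial.transform import Rotation as R
def save(name,fn):
    im=vision.grab_frame(name); cv2.imwrite('pics/'+fn,im[:,:,::-1]); return im
def cam(name,tool=None):
    c=vision.calibration(name); K=np.array(c['mtx'])
    if 'extrinsics' in c: T=np.linalg.inv(np.array(c['extrinsics']))
    else:
        p,o=tool; W=np.eye(4); W[:3,:3]=R.from_euler('xyz',o,degrees=True).as_matrix(); W[:3,3]=p
        T=W@np.array(c['T_tool_cam'])
    return K,T,c
def ray(name,uv,tool=None):
    K,T,c=cam(name,tool)
    d=np.array(c.get('dist',c.get('distortion',np.zeros(5))),float)
    x,y=cv2.undistortPoints(np.array([[uv]],float),K,d)[0,0]
    v=T[:3,:3]@np.array([x,-y,-1.]); return T[:3,3],v/np.linalg.norm(v)
def onplane(name,uv,n,d,tool=None):
    o,v=ray(name,uv,tool); return o+v*(d-n@o)/(n@v)
def onz(name,uv,z,tool=None): return onplane(name,uv,np.array([0,0,1.]),z,tool)
def pix(name,P,tool=None):
    K,T,c=cam(name,tool); q=np.linalg.inv(T)@np.append(P,1); q=K@np.array([q[0],-q[1],-q[2]]); return q[:2]/q[2]
E
python3 - <<'E'
from h import *
for n in ['scene','top']:
    save(n,n+'0.png'); c=vision.calibration(n); print(n,c.keys(),np.round(cam(n)[1],3).tolist(), np.round(c['mtx'],1).tolist())
    for l in ['gauge_grip','stand','zero_plate','bracket','ring','green_marker','spray_can','glass_jar']:
        print(l,[(np.round(r['rect']).tolist(),round(r['p'],2)) for r in recognise(l,n)[:2]])
print(vision.calibration('wrist'), robot.current_eef_rot(), robot.current_time_s())
E
```

```text
pics
scene dict_keys(['mtx', 'extrinsics']) [[-0.438, 0.6, -0.669, -0.272], [-0.899, -0.299, 0.321, 0.517], [-0.007, 0.742, 0.67, 0.909], [0.0, 0.0, 0.0, 1.0]] [[397.4, 0.0, 313.8], [0.0, 397.4, 200.9], [0.0, 0.0, 1.0]]
gauge_grip [([263.0, 241.0, 15.0, 24.0], 0.88)]
stand [([267.0, 267.0, 38.0, 34.0], 0.81)]
zero_plate [([348.0, 236.0, 49.0, 29.0], 0.95)]
bracket [([437.0, 184.0, 60.0, 48.0], 0.68)]
ring []
green_marker [([237.0, 243.0, 40.0, 15.0], 0.69)]
spray_can [([406.0, 136.0, 20.0, 53.0], 0.71)]
glass_jar [([169.0, 263.0, 29.0, 36.0], 0.86)]
top dict_keys(['mtx', 'extrinsics']) [[-0.015, 0.997, -0.074, 0.434], [-1.0, -0.015, 0.008, 0.125], [0.007, 0.074, 0.997, 1.744], [0.0, 0.0, 0.0, 1.0]] [[431.2, 0.0, 325.1], [0.0, 431.2, 201.1], [0.0, 0.0, 1.0]]
gauge_grip [([270.0, 233.0, 5.0, 12.0], 0.62), ([208.0, 213.0, 26.0, 15.0], 0.33)]
stand [([274.0, 234.0, 23.0, 24.0], 0.8)]
zero_plate [([340.0, 235.0, 34.0, 23.0], 0.84)]
bracket [([432.0, 221.0, 47.0, 37.0], 0.85)]
ring []
green_marker []
spray_can [([436.0, 169.0, 35.0, 20.0], 0.85)]
glass_jar [([210.0, 213.0, 24.0, 16.0], 0.57)]
{'mtx': array([[277.16957124,   0.        , 321.60574544],
       [  0.        , 277.16957124, 199.88195748],
       [  0.        ,   0.        ,   1.        ]]), 'T_tool_cam': array([[ 5.32077919e-04,  9.57120581e-01,  2.89689333e-01,
         7.45663236e-02],
       [ 9.99999719e-01, -6.62012696e-04,  3.50541753e-04,
        -1.00029356e-05],
       [ 5.27288743e-04,  2.89689065e-01, -9.57120665e-01,
        -1.25744534e-01],
       [ 0.00000000e+00,  0.00000000e+00,  0.00000000e+00,
         1.00000000e+00]])} [ 1.79992623e+02 -5.71862241e-04  1.48318774e+01] 0.9
```

Run:
```python
from h import *
s=cv2.imread('pics/scene0.png'); t=cv2.imread('pics/top0.png')
a=cv2.resize(s[100:300,140:490],(800,457),interpolation=3)
cv2.imwrite('pics/sc.png',a)
b=cv2.resize(t[140:280,190:480],None,fx=2.75,fy=2.75,interpolation=3); cv2.imwrite('pics/tc.png',b)
c=lambda n,u,z: print(n,u,np.round(onz(n,u,z),3))
c('scene',(263,241),.11);c('top',(270,233),.146)
c('scene',(348,236),.008);c('top',(340,235),.008)
c('top',(432,221),.068);c('scene',(437,184),.05);c('top',(210,213),.09)
```

```text
scene (263, 241) [0.441 0.328 0.11 ]
top (270, 233) [0.438 0.318 0.146]
scene (348, 236) [0.435 0.062 0.008]
top (340, 235) [0.426 0.054 0.008]
top (432, 221) [ 0.475 -0.303  0.068]
scene (437, 184) [ 0.476 -0.304  0.05 ]
top (210, 213) [0.518 0.554 0.09 ]
```

View pics/sc.png

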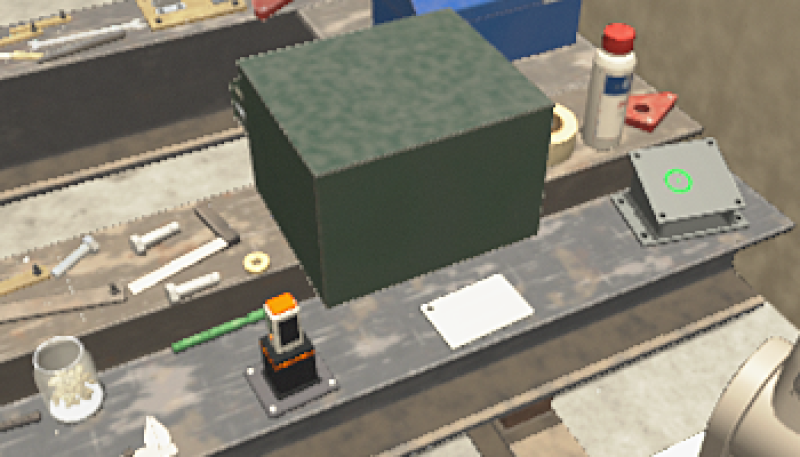

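View pics/tc.png

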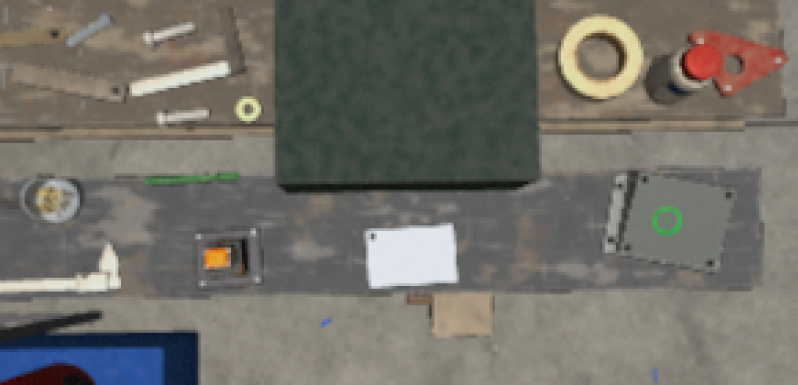

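The pictures show the gauge upright in its stand (top 270,233), the plate (340,235), the ring at top (432.5,220.4) and scene (436.6,178.8), with the bracket yawed about 10°. Next I take wrist views of the bracket, plate and gauge.

```bash
cat > w.py <<'E'
from h import *
import json
views={'br':(0.475,-0.268,0.30),'pl':(0.425,0.09,0.28),'ga':(0.44,0.355,0.36)}
poses={}
for n,p in views.items():
    robot.move_to(list(p),[180,0,90]); robot.pause(.3)
    tool=(robot.current_tool_pos(),robot.current_eef_rot()); im=save('wrist','w_%s.png'%n)
    poses[n]=[list(map(float,x)) for x in tool]
    for l in {'br':['ring','bracket'],'pl':['zero_plate'],'ga':['gauge_grip','stand']}[n]:
        print(l,[(np.round(r['rect'],1).tolist(),round(r['p'],2)) for r in recognise(l,'wrist')[:2]])
    print(n,poses[n],robot.current_time_s(),np.round(robot.current_joint_positions(),1))
json.dump(poses,open('poses.json','w'))
E
python3 w.py; python3 -c "
import cv2,numpy as np
i=[cv2.imread('pics/w_%s.png'%n) for n in ('br','pl','ga')]
cv2.imwrite('pics/m.png',cv2.resize(np.vstack([np.hstack(i[:2]),np.hstack([i[2],i[2]*0])]),(800,500),interpolation=3))"
```

```text
ring [([327.5, 197.3, 29.7, 27.6], 0.61)]
bracket [([330.6, 203.4, 107.5, 136.9], 0.6)]
br [[0.4745703626113751, -0.2687166667901078, 0.2998805890681076], [-179.98207487824118, 0.005332310714648194, 89.91309363259997]] 2.9333 [ 46.5  17.9 -25.3  80.9   7.6  82.9  21.2]
zero_plate [([328.1, 187.6, 59.9, 88.9], 0.8)]
pl [[0.4253296717248595, 0.0893321768484422, 0.27994465227006704], [-179.9895660328901, -0.014447597813076599, 89.91157858672311]] 4.6917 [ 27.    6.  -44.4  98.5   4.3  77.2 -18.3]
gauge_grip [([319.2, 191.8, 26.4, 33.2], 0.88)]
stand [([319.1, 177.0, 48.6, 57.0], 0.9)]
ga [[0.44058244887075104, 0.3538688192572236, 0.36002030274946534], [179.9721399095188, 0.042011778262784794, 89.88240451314995]] 6.2167 [ -5.9  26.4 -56.   69.2  21.8  94.8 -57. ]
```

View pics/m.png

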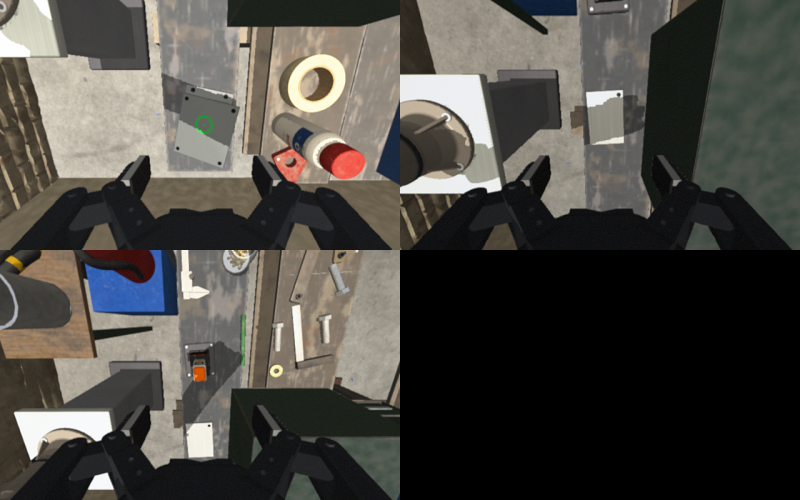

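The wrist views show the ring at wrist px (327,197), the plate, and the gauge with its orange cap. I enlarge the bracket and gauge to get their yaw.

Run:
```python
from h import *
import json
P=json.load(open('poses.json'))
a=cv2.imread('pics/w_br.png')[130:280,260:400]; g=cv2.imread('pics/w_ga.png')[140:220,280:360]
A=cv2.resize(a,None,fx=4,fy=4,interpolation=2); G=cv2.resize(g,None,fx=3,fy=3,interpolation=2)
pad=np.zeros((600,240,3),np.uint8); pad[:240]=G; cv2.imwrite('pics/c.png',np.hstack([A,pad]))
im=cv2.imread('pics/w_br.png').astype(int); m=((im[:,:,1]-im[:,:,2]>70)&(im[:,:,1]-im[:,:,0]>70)); m[:150]=0;m[260:]=0
ys,xs=np.nonzero(m); print('green',len(xs),xs.min(),xs.max(),ys.min(),ys.max())
(cx,cy),ax,an=cv2.fitEllipse(np.c_[xs,ys].astype(np.float32)); c=((xs.min()+xs.max())/2,(ys.min()+ys.max())/2); print(c,cx,cy)
for z in (.06,.068,.076): print(z,onz('wrist',c,z,P['br']), 'top',onz('top',(432.5,220.4),z),'scene',onz('scene',(436.6,178.8),z))
# orange cap
im=cv2.imread('pics/w_ga.png').astype(int); m=((im[:,:,2]-im[:,:,0]>110)&(im[:,:,2]>150)&(im[:,:,1]<150)); m[:150]=0;m[215:]=0;m[:,:290]=0;m[:,350:]=0
ys,xs=np.nonzero(m); print('cap',len(xs),xs.min(),xs.max(),ys.min(),ys.max())
```

```text
green 219 313 340 185 212
(np.float64(326.5), np.float64(198.5)) 326.12237548828125 198.76934814453125
0.06 [ 0.48209234 -0.30339219  0.06      ] top [ 0.47733399 -0.30706006  0.06      ] scene [ 0.49028652 -0.31074749  0.06      ]
0.068 [ 0.48193589 -0.3010052   0.068     ] top [ 0.4771295  -0.30500604  0.068     ] scene [ 0.48310205 -0.30294789  0.068     ]
0.076 [ 0.48177944 -0.29861822  0.076     ] top [ 0.47692502 -0.30295202  0.076     ] scene [ 0.47591759 -0.29514828  0.076     ]
cap 373 310 328 187 209
```

View pics/c.png

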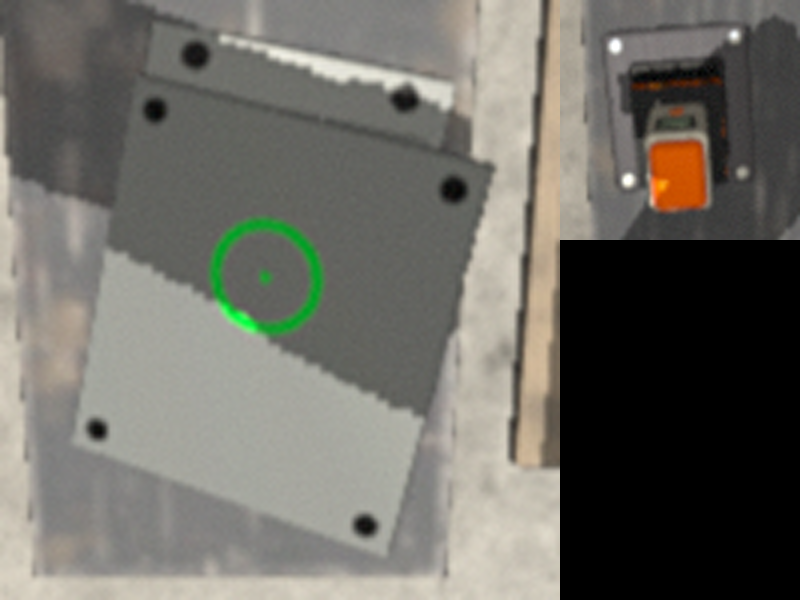

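Run:
```python
from h import *
import json
from scipy.optimize import least_squares
P=json.load(open('poses.json'))
C=np.array([(138,75),(494,165),(387,556),(74,445)])/4+[260,130]-.375
L=np.array([(-.0583,.07,.047),(.0583,.07,.089),(.0583,-.07,.089),(-.0583,-.07,.047)])
def w(q): 
    r=R.from_euler('z',q[2]).as_matrix(); return L@r.T+[q[0],q[1],0]
f=lambda q: np.concatenate([pix('wrist',p,P['br'])-c for p,c in zip(w(q),C)])
s=least_squares(f,[.48,-.3,0]); print('pad',s.x[:2],np.degrees(s.x[2]),np.round(s.fun,1))
y=s.x[2]; t=np.radians(20); n=np.array([-np.sin(t)*np.cos(y),-np.sin(t)*np.sin(y),np.cos(t)])
d=n@np.array([s.x[0],s.x[1],.068])
for nm,uv in (('wrist',(326.2,198.9)),('top',(432.5,220.4)),('scene',(436.6,178.8))):
    print(nm,onplane(nm,uv,n,d,P['br']))
sc=np.array([(55,46),(175,35),(181,172),(68,180)])/3+[280,140]-.33
q=[onz('wrist',u,.011,P['ga'])[:2] for u in sc]; print(np.round(q,4),np.mean(q,0))
print('cap',onz('wrist',(319.9,197.9),.146,P['ga']))
print('plate', onz('wrist',(328.1,187.6),.008,P['pl']))
```

```text
pad [ 0.48061456 -0.31621301] -11.49431954863835 [-0.7 -0.4  0.5 -0.1  0.6  0.7 -0.5 -0. ]
wrist [ 0.48154726 -0.3017811   0.06728594]
top [ 0.47718064 -0.30551963  0.06599965]
scene [ 0.4831504  -0.30300037  0.06794617]
[[0.4016 0.3639]
 [0.4697 0.37  ]
 [0.4746 0.2891]
 [0.4072 0.2843]] [0.43828567 0.32684398]
cap [0.4393148  0.32758036 0.146     ]
plate [0.43581123 0.06201273 0.008     ]
```

The bracket fit is good (residuals under 1 px, yaw −11.5°). The ring centre from the wrist view is (0.4815, −0.302, 0.067), and the stand and cap agree at (0.439, 0.327), yaw about 4°. I grasp and lift now.

Run:
```python
from h import *
o=[180,0,94]
robot.move_to([.4388,.3274,.20],o); robot.line_to([.4388,.3274,.117],velocity=.08)
print(fingers.gripper_to(0.0,force=60),robot.current_finger_gap(),robot.current_gripper_force(),robot.current_tool_pos(),robot.current_contact_force())
robot.line_to([.4388,.3274,.20],velocity=.08); robot.pause(.2)
print(robot.current_contact_force(),robot.current_finger_gap(),robot.current_time_s(),robot.current_joint_positions())
save('wrist','w_held.png'); s=save('scene','s_held.png')
p=pix('scene',[.4388,.3274,.15]).astype(int); c=s[p[1]-50:p[1]+50,p[0]-50:p[0]+50,::-1]
w=cv2.imread('pics/w_held.png')[100:400,200:440]
cv2.imwrite('pics/held.png',np.hstack([cv2.resize(c,(400,400),interpolation=2),cv2.resize(w,(320,400))]))
for t in ([180,0,90],):
    print(robot.inverse_kinematics([.425,.055,.2],t))
```

```text
False 0.31703413365478933 59.11377668380737 [0.43855315 0.32747673 0.11723909] [-0.69392739 -0.99116418  2.37326704]
[-0.49354162 -0.33119121 -1.68694262] 0.3178826578008316 10.0417 [ 6.12111393e-02  2.90191974e+01 -5.54058628e+01  9.00491176e+01
  2.45219972e+01  7.40199734e+01 -5.48538866e+01]
[ 44.04668688  13.0767784  -61.45109827 107.02848046  12.45674834
  67.12995365 -21.67489569]
```

View pics/held.png

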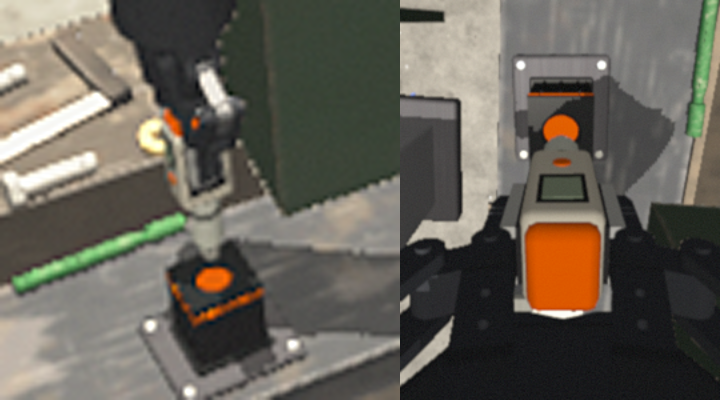

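The gauge is held upright and out of the bore, with about 1.7 N of weight on the wrist. Next is the plate press.

Run:
```python
from h import *
o=[180,0,90]; x,y=.430,.060
robot.move_to([x,y,.18],o); robot.line_to([x,y,.122],velocity=.1); robot.pause(.3)
f0=robot.current_contact_force()
print(robot.line_to([x,y,.100],velocity=.012,f_stop=2.0))
p=robot.current_tool_pos(); f=robot.current_contact_force()-f0; print(p,f)
if f[2]>1.2:
    h=f[2]; dz=(3.4-h)/0.4e3
    robot.line_to([x,y,p[2]-max(dz,0)],velocity=.01); robot.pause(1.3)
    print(robot.current_tool_pos(),robot.current_contact_force()-f0)
save('wrist','w_pl2.png'); s=save('scene','s_pl2.png')
q=pix('scene',[x,y,.03]).astype(int); c=s[q[1]-60:q[1]+40,q[0]-50:q[0]+50,::-1]
w=cv2.imread('pics/w_pl2.png')[100:400,200:440]
cv2.imwrite('pics/pl2.png',np.hstack([cv2.resize(c,(400,400),interpolation=2),cv2.resize(w,(320,400))]))
print(robot.current_time_s(),robot.current_eef_rot())
```

```text
True
[0.42987986 0.05994168 0.10807044] [ 1.58700995 -0.29667425  2.88160041]
[0.4301091  0.05999444 0.1068035 ] [1.51322397 0.38255359 2.82639105]
15.05 [-1.79846984e+02  2.35811451e-02  8.99952191e+01]
```

View pics/pl2.png

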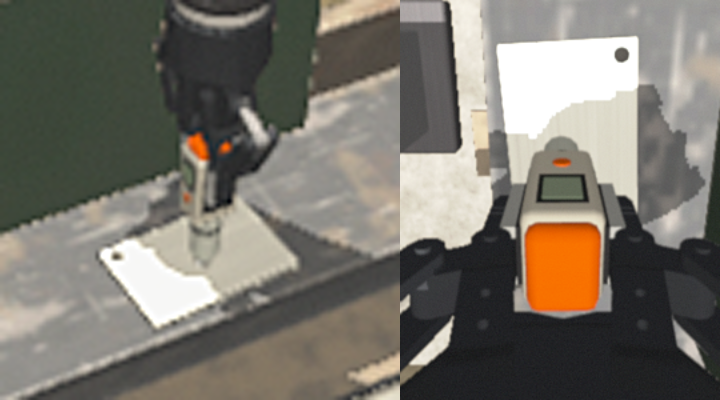

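The picture shows the nose standing square on the plate, well inside its edges. The force is about 2.8 N, which means roughly 4.4 mm in. I push 1.5 mm deeper and hold for a second to be sure, then go to a standoff in front of the ring.

```bash
cat >> h.py <<'E'
ring=np.array([.481,-.3025]); yw=np.radians(-11.5); t=np.radians(20)
u=np.array([np.cos(t)*np.cos(yw),np.cos(t)*np.sin(yw),np.sin(t)]); v=np.array([-np.sin(yw),np.cos(yw),0]); n=np.cross(u,v)
ring=np.append(ring,(n@np.array([.4806,-.3162,.068])-n[:2]@ring)/n[2])
ob=R.from_matrix(np.c_[v,u,-n]).as_euler('xyz',degrees=True).tolist()
def tcp(gap): return (ring+n*(.103+gap)).tolist()
E
python3 - <<'E'
from h import *
x,y=.430,.060
robot.line_to([x,y,.1053],velocity=.01); robot.pause(1.2); print(robot.current_tool_pos(),robot.current_contact_force())
K,T,c=cam('wrist',([0,0,0],[0,0,0])); tl=([0,0,0],[0,0,0])
print('cap in tool',onz('wrist',(322.2,298.8),-.029,tl))
robot.line_to([x,y,.20],velocity=.1)
print(ring,ob,tcp(.03),robot.inverse_kinematics(tcp(.03),ob))
robot.move_to(tcp(.10),ob); robot.line_to(tcp(.02),velocity=.1); robot.pause(.3)
print(robot.current_tool_pos(),robot.current_eef_rot(),robot.current_contact_force(),robot.current_time_s())
save('wrist','w_b2.png'); s=save('scene','s_b2.png')
print('ring px scene',pix('scene',ring),'tip px',pix('scene',ring+.02*n))
q=pix('scene',ring).astype(int); c=s[q[1]-50:q[1]+30,q[0]-40:q[0]+40,::-1]
w=cv2.imread('pics/w_b2.png')[100:400,200:440]
cv2.imwrite('pics/b2.png',np.hstack([cv2.resize(c,(480,480),interpolation=2),cv2.copyMakeBorder(cv2.resize(w,(320,400)),0,80,0,0,0)]))
print(q)
E
```

```text
[0.43007046 0.0600069  0.1053296 ] [ 0.58584065 -0.22807203  0.27465197]
cap in tool [ 0.00272814  0.00066846 -0.029     ]
[ 0.481      -0.3025      0.06714854] [160.00000000000003, 0.0, 78.50000000000001] [0.43642451960627027, -0.29343101601597965, 0.19212765721925598] [ 91.35456743  13.84726246 -61.19566797 110.89430372   7.16545446
  43.66106615  17.01244165]
[ 0.43981191 -0.29440091  0.18318866] [1.59968124e+02 4.62348016e-02 7.84792909e+01] [ 0.3151816  -0.20424014 -2.4312279 ] 20.225
ring px scene [436.84693109 179.38867671] tip px [438.9655372  176.22483852]
[436 179]
```

View pics/b2.png

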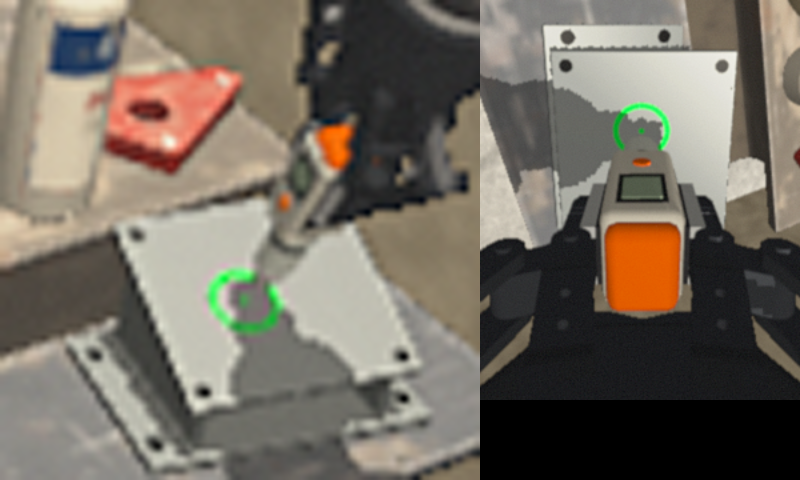

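The ring shows in the scene at (436.8,179), as predicted. The nose points at it about 20 mm off the face. I re-measure the dot from this wrist view, then press along the normal.

Run:
```python
from h import *
im=cv2.imread('pics/w_b2.png').astype(int); m=((im[:,:,1]-im[:,:,2]>60)&(im[:,:,1]-im[:,:,0]>60)); m[:150]=0;m[260:]=0
ys,xs=np.nonzero(m); (cx,cy),ax,_=cv2.fitEllipse(np.c_[xs,ys].astype(np.float32))
e=onz('wrist',(320.8,198.2),.123,([0,0,0],[0,0,0])); print('ring in tool (dot)',e,'ellipse',cx,cy,ax)
# held gauge sits ~+2.5 mm along tool x
off=np.clip(e[0]-.0025,-.005,.005)*v+np.clip(e[1],-.005,.005)*u; off*=.7; print('shift',off)
P=lambda g:(np.array(tcp(g))+off).tolist()
robot.line_to(P(.012),velocity=.03); robot.pause(.4); f0=robot.current_contact_force()
print(robot.line_to(P(-.009),velocity=.012,f_stop=2.0))
robot.pause(.3)
g=(np.array(robot.current_tool_pos())-off-ring)@n-.103; f=(robot.current_contact_force()-f0); print('gap',g,'Fn',f@n,f,robot.current_time_s())
```

```text
ring in tool (dot) [ 0.00069196 -0.00013899  0.123     ] ellipse 320.7457275390625 196.935302734375 (37.10459899902344, 39.43989944458008)
shift [-3.41912771e-04 -1.22199271e-03 -3.32751084e-05]
True
gap -0.0028487095715314242 Fn 3.5375616803852488 [-0.03751278 -0.35814757  3.77720369] 22.575
```

Run:
```python
from h import *
off=np.array([-3.4e-4,-1.22e-3,0])
P=lambda g:(np.array(tcp(g))+off).tolist()
def fn(k=15):
    a=[]
    for _ in range(k): a.append(robot.current_contact_force()@n); robot.pause(.04)
    return round(np.mean(a),2),round(np.std(a),2)
G=lambda:round(((np.array(robot.current_tool_pos())-off-ring)@n-.103)*1e3,2)
print(G(),fn())
for g in (-.004,-.005):
    robot.line_to(P(g),velocity=.01); robot.pause(.3); print(G(),fn())
# reference: free air
robot.line_to(P(.012),velocity=.03); robot.pause(.4); b=fn(); print('air',G(),b)
for g in (.001,0,-.001,-.002,-.003,-.004,-.005): 
    robot.line_to(P(g),velocity=.02); robot.pause(.2); print(G(),fn(10)[0]-b[0])
print(robot.current_time_s())
```

```text
-2.88 (np.float64(0.6), np.float64(0.46))
-4.27 (np.float64(0.84), np.float64(0.37))
-4.96 (np.float64(1.29), np.float64(0.44))
air 12.01 (np.float64(-2.04), np.float64(0.55))
1.1 -0.33999999999999986
0.08 1.52
-0.96 1.53
-1.97 2.21
-2.97 2.59
-3.97 2.65
-4.99 3.25
33.9667
```

The force curve puts contact near gap +0.5 mm, so the nose is now about 5.5 mm in. I take a last look before handing in.

Run:
```python
from h import *
s=save('scene','s_f.png'); save('wrist','w_f.png')
c=s[129:209,396:476,::-1]; w=cv2.imread('pics/w_f.png')[100:400,200:440]
cv2.imwrite('pics/f.png',np.hstack([cv2.resize(c,(480,480),interpolation=2),cv2.copyMakeBorder(cv2.resize(w,(320,400)),0,80,0,0,0)]))
print(robot.current_gripper_force(),robot.current_eef_rot())
```

```text
59.71522092819214 [ 1.60239607e+02 -1.11128908e-01  7.85021500e+01]
```

View pics/f.png

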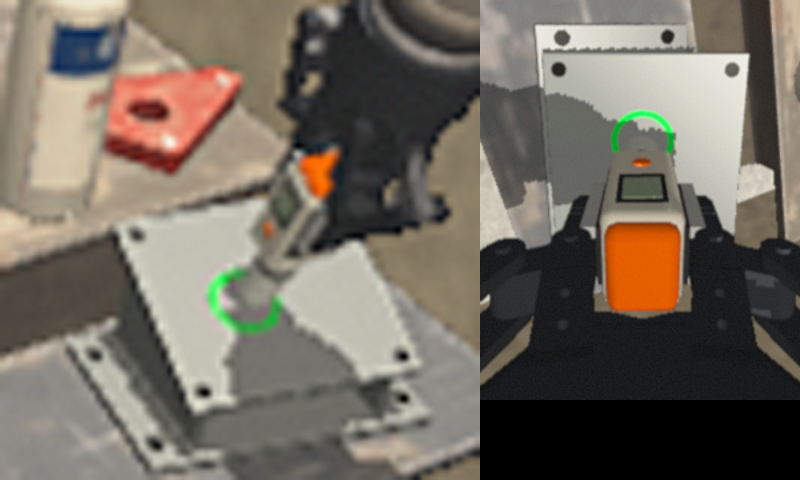

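The nose tip sits near the ring's centre (crop 250,305 against 245,300), square to the face, and the bracket hasn't moved. I hand the job in.

```bash
python3 -c "
from h import *
print(workorder.close_job(), robot.current_time_s())"
```

```text
the job is handed in; nothing more can be done
the job is handed in; nothing more can be done
```

The job is handed in, with no verdict reported: I checked the gauge's zero on the plate for over a second, and it finished held square inside the green ring with the nose about 5.5 mm in (estimated from the force readings).

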